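Load a glued nameplate into the hand press and hold the lever at the third click

TASK

The freshly glued brass nameplate is on the blue rack: slide the spatula under it, lift it off without touching it with the fingers, set it squarely on the press's slotted bolster, centred under the rubber pad, then draw the spatula out and lay it down on the bench, clear of the press. Then bring the press lever down past its first and second clicks to the third, no further, and keep holding it there against its return spring with the nameplate clamped: you finish while still holding the lever. Leave the spare plate, glue, weight and stone where they are.

Things in the scene. Friction and masses are not known exactly. Their poses are not given: they have to be found in the camera images.
- plaque_center (a point): The nameplate, a loose flat board 70 (x) x 90 (y) x 6 mm: dark walnut with a brass face on top, about 90 g. The point is its centre, 3 mm above its underside; its z points up. It starts on the blue rack, its 90 mm length along the rack's channel, and is to be carried on the spatula only.
- plaque: The same nameplate; origin at the centre of its underside, x across (70 mm), y along (90 mm), z up.
- rack: Fixed blue rack, 92 (x) x 104 (y) x 32 mm, origin under its centre. Two rails 16 mm wide, 100 mm long, run along y; between them a channel 44 mm wide (x -22 to 22), open above and at both ends, floor 4 mm high. The nameplate lies on the rail tops, 32 mm high. The +y end (robot's left) has free room: the blade goes in there, along -y.
- spatula: Loose cranked spatula, 130 g: x from handle to tip, z up; origin below the handle's middle, level with the blade's underside. Blade x = 83 to 220, 30 wide, 2 thick (the rounded last 15 mm bears nothing); thin neck sloping up from x = 88 to 51; handle x = -65 to 55, 20 wide, 22 high, its underside 34 mm up. Starts blade flat on the bench, pointing to the robot's right, handle end on the rest.
- spatula_grip (a point): Centre of the handle, to be gripped across its 20 mm width; 45 mm above the blade's underside, axes as the spatula's. With the nameplate's centre about 157 mm ahead of this point (in x) the blade reaches right under it.
- spatula_tip (a point): Very tip of the blade, 220 mm ahead of the grip point in x and 44 mm below it.
- rest: Fixed small light-wood block, 26 x 60 x 34 mm, with two upright 8 mm pegs 36 mm apart (18 mm tall) between which the spatula's handle lies; origin at the centre of its underside, 50 mm behind the handle's grip point.
- press_seat (a point): Centre of the press's steel bolster face, 50 mm above the bench, under the middle of the pad. x from the press's front (robot side) to its back, y left, z up. The nameplate goes here, 90 mm length along y. A slot along y, 44 mm wide (x -22 to 22), 24 deep, open above and at both ends, takes the blade, in from the +y side. Bolster 120 (x) x 190 (y) mm, posts at x = +-85.
- press: Fixed black two-post hand press with lever and sprung pad; origin on the bench 50 mm below the seat, same axes. Base plate 210 x 200 x 18 mm; head 215 (x) x 66 (y) mm, 126 to 188 mm above the bench, its ram up to 254 mm.
- press_pad: Rubber pad under the ram, 66 (x) x 80 (y) mm; origin at the centre of its lower face, about 32 mm above the bolster with the lever up (26 mm over the seated nameplate). Sprung; it meets the nameplate shortly before the third click and clamps it with about 15 to 25 N at the third.
- press_lever (a joint): Lever angle, rad: 0 = up at rest, 50 degrees above level towards the press's front; grows as it comes down. Clicks (sprung ball between brass pins) at 0.377, 0.754 and 1.131, the third, 15 degrees below level. Can be forced on to 1.5: too far. Springs back to 0 when let go. Takes 5 to 8 N at the handle, about 10 N (at most 14) near the third click.
- lever_handle (a point): Middle of the black revolving handle (free to spin on its spindle), a bar 26 mm thick, 70 mm long, lying along the press's y at the lever's end, outside the lever bar. It keeps to y = -138 mm from the seat and swings on a 215 mm radius about the shaft at x = +40, z = +107 mm. From the seat: at rest x = -98, z = +272; at the third click x = -168, z = +51 mm. Gripped or pushed from above.
- spare: Bystander: a spare nameplate with an aluminium face on the bench, same size; origin at the centre of its underside.
- weight: Bystander: black steel bench weight, 68 mm across, 132 mm tall with threaded stud and two nuts; origin at the centre of its underside.
- glue: Bystander: glue bottle with orange cap, 52 mm across, 125 mm tall; origin at the centre of its underside.
- stone: Bystander: sharpening stone on its wooden base, 190 x 75 x 38 mm; origin at the centre of its underside.
There are look-alikes about, which are no part of the job. Leave any green look-alike of the rack alone. Leave any turquoise look-alike of the plaque alone.

How it is judged:
By the outcome, as a careful person would: the job done as asked, in the order asked, and still so for the second after the job is handed in, while the arm keeps its last pose, push and grip.
It also fails if it takes over 64 s, if anything falls off the work surface, if the arm or the gripper's body presses on something with over 40 N, if the wrist force passes 120 N, or if a joint passes its speed limit or range.

ROBOT

A 6-joint arm with a two-finger parallel gripper is mounted at the origin on the work surface. World frame = base frame: x ahead of the robot, y to its left, z up, the work surface at z = 0. Lengths are in mm, angles in rad, forces in N, time in s.
With the tool pointing down it reaches from about 300 to 775 mm from the base axis. Payload 14.6 kg.
Tool frame: the origin (TCP) lies on the centre line of the jaws, within the pads' length; the fingertips stand 8 mm ahead of it and the grasp point (between the pads) lies 11 mm behind it; z points along the fingers, y is the direction in which the jaws open and shut (so a half turn about z gives the same grasp; the last joint's range is limited). The gripper opens to 94 mm and grips with 3 to 60 N. Pads are 16 mm wide; open, the fingers measure 119 mm over their backs; the gripper's body (75 mm by 177 mm) begins 78 mm behind the grasp point.
Start: joints at [-1.317, 0.3, 1.521, -0, 1.321, -0.067], TCP at [173.422, -521.933, 213.446] pointing down, gripper open.
Joint ranges: [-3.03, 3.03], [-0.79, 2.21], [0.23, 2.52], [-1.04, 4.18], [0, 3.07], [-2.55, 2.55]. Speed limits (rad/s): [2.22, 2.22, 2.57, 3.14, 3.14, 3.14].

INTERFACE

Orientations are given as [roll, pitch, yaw] about the fixed x, y, z axes, in that order (R = Rz(yaw) Ry(pitch) Rx(roll)).
In Python, from cell import read_state, cams, manip gives the robot as it stands.
- The arm moves only by the shell command python3 -m handwheel 'ROWS' [OPENING] [FORCE]. ROWS is JSON, a list of rows, each a list of 4 numbers: the shift along the tool's x, y, z in m, then the turn about the tool's z in degrees. In form: [[dx, dy, dz, turn], ...]. A call has 1 to 5 rows; each row is the pose to reach, as a shift and turn from the pose measured when the call began, along the tool's axes at that moment; what a row does not reach only later rows make up. A row lasts 1/8 s, in which the tool goes at most 62.5 mm and 10.7 degrees, less where a joint would pass 70% of its speed; a pose out of reach is approached as far as the arm can. A call with a gripper value outside its range is refused whole. OPENING is the closure, from 0 (fully open) to 1 (shut), set as the call begins (- or left out, the last holds). The fingers move at their own pace and stop on an object; FORCE is the grip in N (left out, the last holds). Time passes only in rows, so rows that repeat a pose let the fingers close. It gives the time, the measured TCP pose, the force and the opening at its end, in the units of the state.
- read_state(): the state, without advancing time (a new reading comes with each control period).
- cams.camera(name): name is "scene" or "top" or "wrist"; returns the picture (400x640x3 uint8, red, green, blue); there is no depth.
- cams.get_calibration(name): a dict with "vertical_fov" (degrees; the focal length in pixels is half the picture's height over the tangent of half this angle, whatever the lens; pixels are square), "cx", "cy" (the principal point, pixels), "dist_coeffs" ([k1, k2, p1, p2, k3] as OpenCV has them; the pictures are not rectified), "R" (3x3) and "t" (3): a world point X has camera coordinates R X + t. Camera axes: x right, y down, z forward; pixel columns grow to the right and rows downward; lengths in mm; the calibration is good to about 2 mm. A picture is of the moment at which its call begins: read the wrist's pose just before it. get_calibration takes no time and is no camera call; for the wrist camera it gives the pose at the moment of the call.
- manip.sign_off(): hands the job in, once; it reports no verdict.
The state is a dict: "clock": time; "joints": joint angles; "qd": joint speeds; "effort": joint torques, N m; "eef_pos": TCP position; "eef_rot": TCP orientation; "wrist_force": force on the tool from outside, world axes, zero at the start; "moment": the same for the moment, N m; "finger_gap": finger opening in mm.
Only numpy, scipy, OpenCV 4.12 (cv2) and the standard library are available. Lean on these libraries where they do the work, as an engineer would, in place of code of your own. Each camera call takes 0.05 s, during which the arm holds its last target. There are 200 camera calls.

## Working session

There is one attempt and no reset: what is moved stays moved. The work goes in short steps, Python scripts to look and compute and a shell command to move; the robot and the scene stay as the last step left them, time stands still between calls to the robot, and variables do not carry over. Pictures are saved under pics/ and viewed, about 8 in all and at most 12, crops included, and the job is handed in when it is done.

```bash
ls; mkdir -p pics; python3 - <<'E'
from cell import read_state, cams
import cv2
s=read_state();print(s)
for n in("scene","top"):
    cv2.imwrite(f"pics/{n}0.png",cams.camera(n)[:,:,::-1]); print(n,cams.get_calibration(n))
E
```

```text
pics
{'clock': 0.0, 'joints': array([-1.31663329e+00,  3.00480526e-01,  1.52160381e+00,  2.68016696e-06,
        1.32069178e+00, -6.66071725e-02]), 'qd': array([ 0.00051792,  0.00069542, -0.00012613, -0.00198939,  0.00010507,
        0.00021324]), 'effort': array([ 4.30283990e-05, -5.31807482e+01, -3.52731550e+01,  7.08829123e-02,
        2.44949665e-02, -1.29725327e-04]), 'eef_pos': array([ 173.34197508, -521.69467757,  212.87153784]), 'eef_rot': array([-3.14041199e+00, -8.13589835e-05,  3.20769498e-01]), 'wrist_force': array([-0.24342272, -0.5427963 ,  0.54738197]), 'moment': array([-0.06224941, -0.03915136, -0.02378462]), 'finger_gap': 93.8322861604094}
scene {'vertical_fov': 48.07363930294395, 'cx': 327.3076844953455, 'cy': 196.22266173763416, 'dist_coeffs': array([-0.08515247,  0.        ,  0.        ,  0.        ,  0.        ]), 'R': array([[-0.80793613,  0.58924242, -0.00570769],
       [ 0.3984568 ,  0.53915434, -0.74198705],
       [-0.43413291, -0.60175241, -0.67038992]]), 't': array([ 533.32358148,    5.92886125, 1701.50422895])}
top {'vertical_fov': 43.98270306678239, 'cx': 320.7428814537724, 'cy': 206.10062537221933, 'dist_coeffs': array([-0.06457584,  0.        ,  0.        ,  0.        ,  0.        ]), 'R': array([[-0.00487663, -0.99997184,  0.00570427],
       [-0.99738232,  0.0044523 , -0.07217116],
       [ 0.07214373, -0.00604129, -0.99737595]]), 't': array([-165.17209848,  580.35505802, 1580.03586148])}
```

View pics/top0.png

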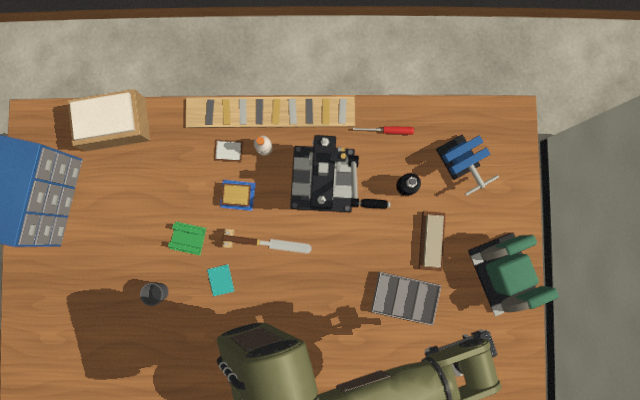

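View pics/scene0.png

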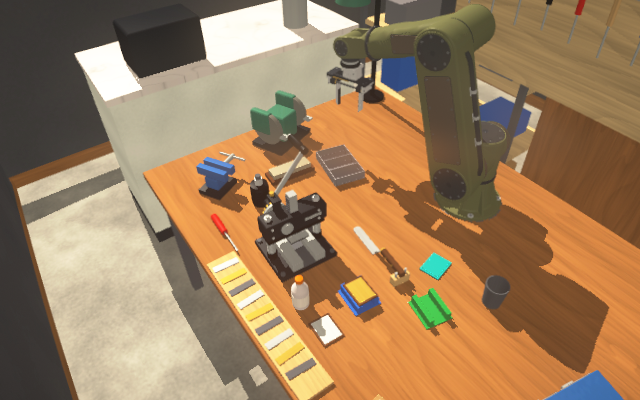

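Candidates (top picture):
- Rack: blue at (237,195) vs green (187,238). I choose blue.
- Plate: brass at (236,195) vs turquoise (221,281) and the white/aluminium spare (228,151). I choose brass.
- Spatula: (245,240) to (311,248).
- Press: (325,180), lever handle at (375,204).

Next is one close crop to check these, along with mask measurements.

```bash
cat > h.py <<'E'
import numpy as np, cv2
from cell import cams, read_state
def K(c):
    f=200/np.tan(np.radians(c["vertical_fov"]/2)); return np.array([[f,0,c["cx"]],[0,f,c["cy"]],[0,0,1.]])
def ray(c,px):
    u=cv2.undistortPoints(np.float64(px).reshape(-1,1,2),K(c),c["dist_coeffs"]).reshape(-1,2)
    d=np.c_[u,np.ones(len(u))]@c["R"]; return -c["R"].T@c["t"],d
def plane(c,px,z):
    o,d=ray(c,px); return o+d*((z-o[2])/d[:,2])[:,None]
def proj(c,X):
    return cv2.projectPoints(np.float64(X).reshape(-1,1,3),cv2.Rodrigues(c["R"])[0],c["t"],K(c),c["dist_coeffs"])[0].reshape(-1,2)
def tri(c1,p1,c2,p2):
    o,d=ray(c1,p1);q,e=ray(c2,p2);d=d[0];e=e[0]
    s=np.linalg.lstsq(np.c_[d,-e],q-o,rcond=None)[0];A=o+s[0]*d;B=q+s[1]*e;return (A+B)/2,np.linalg.norm(A-B)
def rect(c,mask,z):
    k=max(cv2.findContours(mask.astype(np.uint8),0,2)[0],key=cv2.contourArea)
    P=plane(c,k.reshape(-1,2),z)[:,:2].astype(np.float32); return cv2.minAreaRect(P),P
E
python3 - <<'E'
from h import *
im=cv2.imread("pics/top0.png");c=cams.get_calibration("top")
cv2.imwrite("pics/crop1.png",cv2.resize(im[125:270,180:400],None,fx=3.6,fy=3.6,interpolation=cv2.INTER_CUBIC))
hsv=cv2.cvtColor(im,cv2.COLOR_BGR2HSV)
def win(m,x0,x1,y0,y1):
    o=np.zeros_like(m);o[y0:y1,x0:x1]=m[y0:y1,x0:x1];return o
H,S,V=[hsv[...,i].astype(int) for i in range(3)]
print("hsv brass",hsv[195,236],"wood",hsv[220,236],"blade",hsv[247,295],"rack",hsv[183,245])
blue=win((H>100)&(H<130)&(S>100),210,265,170,220)
print("rack",rect(c,blue,32)[0])
br=win((H>15)&(H<35)&(S>90)&(V>100),222,252,184,208)
print("brass",rect(c,br,38)[0])
bl=win((S<70)&(V>120),262,320,232,262); r,P=rect(c,bl,2); print("blade",r)
print("blade ends",plane(c,[[270,243],[311,249]],2))
E
```

```text
hsv brass [ 20 137 193] wood [ 15 143 170] blade [ 27  15 186] rack [107 172 179]
rack ((616.7098388671875, 100.83695983886719), (102.38444519042969, 87.60385131835938), 83.75088500976562)
brass ((617.8485717773438, 104.9953384399414), (81.58623504638672, 61.24752426147461), 85.60729217529297)
blade ((453.0711669921875, -55.411407470703125), (161.2891845703125, 30.888341903686523), 82.16964721679688)
blade ends [[ 461.22494317   -2.13720043    2.        ]
 [ 441.1652106  -135.61211988    2.        ]]
```

View pics/crop1.png

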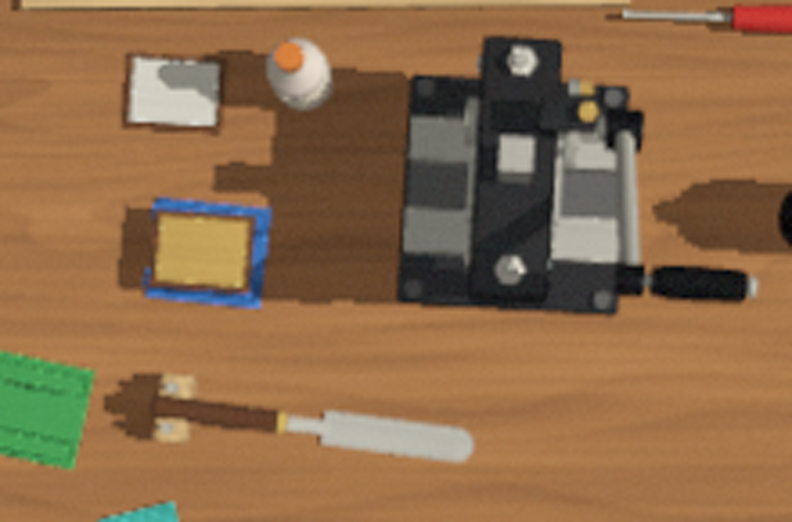

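The crop confirms the choice: the blue rack carries a brass plate with a walnut rim, crop centre (203,252). The spatula handle lies between pegs at (177,387) and (172,425), with its tip at (472,445). The press slot band has ends at about (438,183) and (590,192), and the lever handle is at (700,284).

```bash
python3 - <<'E'
from h import *
c=cams.get_calibration("top")
f=lambda *p:np.array(p,float)/3.6+[180,125]-0.36
def P(z,*p): return plane(c,f(*p),z)[:,:2].round(1)
def yaw(a): return np.degrees(np.arctan2(a[0],-a[1])).round(2)   # dir of -y
tip=P(1,(473,445))[0]; pm=P(52,(177,387),(172,425)).mean(0); print("tip",tip,"rest",pm)
d=tip-pm;u=d/np.linalg.norm(d);print("len",np.linalg.norm(d),"(270) heading",np.degrees(np.arctan2(u[1],u[0])),"grip",pm+50*u,tip-220*u)
hb=P(45,(160,407),(280,421));e=hb[1]-hb[0];print("handle",hb,"heading",np.degrees(np.arctan2(e[1],e[0])))
s=P(50,(412,160),(412,207),(465,162),(465,209),(562,168),(562,214),(617,172),(617,216));print("slot",s)
e=s[6:].mean(0)-s[:2].mean(0);print("slot mid",s.mean(0),"ends mid",(s[6:].mean(0)+s[:2].mean(0))/2,"yaw",yaw(e))
b=P(18,(412,76),(630,90),(618,313),(400,300));print("base",b,b.mean(0),"yaw",yaw(b[1]-b[0]),yaw(b[2]-b[3]))
print("glue",P(120,(288,55)),"lever handle ends z322",P(322,(652,282),(745,287)),"ram", P(254,(516,153)))
print("weight/stone fine")
w=cams.get_calibration("wrist");print("wrist",w["R"].round(2),(-w["R"].T@w["t"]).round(0),w["vertical_fov"])
E
```

```text
tip [ 443.6 -135.7] rest [479.4 125.7]
len 263.84010309276334 (270) heading -97.79841951411878 grip [472.61558785  76.16242081] [473.45141344  82.26534843]
handle [[478.6 139.8]
 [465.9  33.7]] heading -96.82573757591807
slot [[ 696.4  -83.1]
 [ 654.5  -83.1]
 [ 694.4 -130.2]
 [ 652.5 -130. ]
 [ 688.7 -216.2]
 [ 647.7 -215.9]
 [ 685.  -265. ]
 [ 645.7 -264.6]]
slot mid [ 670.6125 -173.5125] ends mid [ 670.4  -173.95] yaw -3.18
base [[ 778.2  -81.6]
 [ 764.6 -279.7]
 [ 561.6 -266.8]
 [ 574.2  -70.7]] [ 669.65 -174.7 ] yaw -3.93 -3.68
glue [[776.9  19.2]] lever handle ends z322 [[ 565.6 -271.3]
 [ 561.6 -339.3]] ram [[ 671.3 -173.2]]
weight/stone fine
wrist [[ 0.31 -0.95 -0.  ]
 [-0.92 -0.31  0.25]
 [-0.24 -0.08 -0.97]] [ 242. -499.  384.] 58.77187663166649
```

Two independent measures agree on the seat: (670,-174), yaw about -3.6°. The lever handle is also consistent with that to within 1 mm. The spatula grip is at about (473,79), heading -97.5°. Moving there now.

```bash
cat >> h.py <<'E'
def to(x,y,z,psi):
    s=read_state();R=cv2.Rodrigues(np.zeros(3))[0]
    from scipy.spatial.transform import Rotation as Q
    R=Q.from_euler("xyz",s["eef_rot"]); d=R.inv().apply(np.array([x,y,z])-s["eef_pos"])
    print("t",round(s["clock"],2),"pos",s["eef_pos"].round(1),"rpy",np.degrees(s["eef_rot"]).round(2),"shift mm",d.round(1),"turn",round((np.degrees(s["eef_rot"][2])-psi+180)%360-180,2),"F",s["wrist_force"].round(1),"gap",round(s["finger_gap"],1))
E
python3 -m handwheel '[[0.035,-0.035,0,-10],[0.08,-0.08,0,-20],[0.12,-0.12,0,-30],[0.165,-0.165,0,-40],[0.21,-0.21,0,-50]]' 0 60
python3 -c "
from h import *
to(473,79,180,82.5)"
```

```text
clock: 0.72
eef_pos: [305.8, -256.4, 213.1]
eef_rot: [-3.141, -0.001, 1.199]
wrist_force: [0.2, -0.6, -0.5]
finger_gap: 94.0
t 0.72 pos [ 305.8 -256.4  213.1] rpy [-1.7997e+02 -5.0000e-02  6.8680e+01] shift mm [373.2  33.8  33.4] turn -13.82 F [ 0.2 -0.6 -0.5] gap 94.0
```

```bash
python3 -m handwheel '[[0.055,0.005,0.005,-3],[0.11,0.01,0.01,-6],[0.165,0.015,0.015,-9],[0.22,0.02,0.02,-12],[0.275,0.025,0.025,-14]]'
python3 -m handwheel '[[0.05,0.005,0,0],[0.09,0.004,0.004,0],[0.09,0.004,0.004,0],[0.09,0.004,0.004,0]]'
python3 - <<'E'
from h import *
to(473,79,180,82.5)
c=cams.get_calibration("wrist");im=cams.camera("wrist")[:,:,::-1]
np.save("pics/w1.npy",[c],allow_pickle=True)
cv2.imwrite("pics/w1.png",im)
print(proj(c,[[473,79,56],[443,-136,1],[617,101,38]]).round(0))
E
```

```text
clock: 1.35
eef_pos: [429.5, -7.4, 188.2]
eef_rot: [-3.141, -0.001, 1.445]
wrist_force: [0.8, -0.4, 0.3]
finger_gap: 94.3
clock: 1.85
eef_pos: [444.7, 80.9, 184.1]
eef_rot: [-3.141, -0.001, 1.445]
wrist_force: [-0.0, -1.0, -0.3]
finger_gap: 93.6
t 1.85 pos [444.7  80.9 184.1] rpy [-1.7997e+02 -4.0000e-02  8.2780e+01] shift mm [ 1.6 28.4  4.1] turn 0.28 F [-0.  -1.  -0.3] gap 93.6
[[353. 193.]
 [342. 361.]
 [505. 146.]]
```

View pics/w1.png

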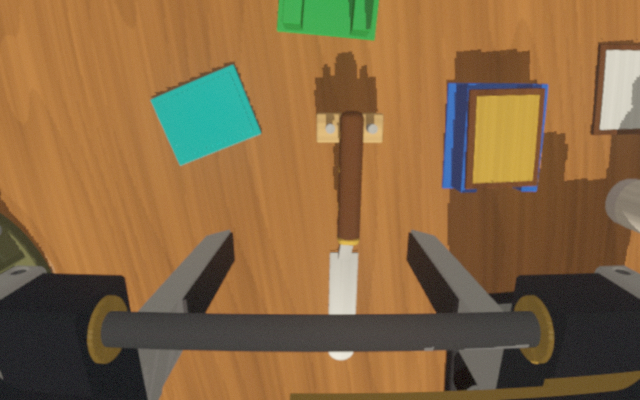

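The handle runs from (351,112) to (348,240), with the blade tip at (341,360). The plate on the blue rack has its corners at about (470,93), (545,88), (541,184) and (467,187).

```bash
python3 - <<'E'
from h import *
c=np.load("pics/w1.npy",allow_pickle=True)[0];im=cv2.imread("pics/w1.png")
a,b=plane(c,[[351.5,113],[348,239]],54)[:,:2];t=plane(c,[[341,360]],1)[0,:2]
e=b-a;print("handle",a,b,np.linalg.norm(e),np.degrees(np.arctan2(e[1],e[0])),"grip",a+e*65/120);e=t-a;print("tip",t,np.degrees(np.arctan2(e[1],e[0])),np.linalg.norm(e))
hsv=cv2.cvtColor(im,cv2.COLOR_BGR2HSV).astype(int);H,S,V=hsv[...,0],hsv[...,1],hsv[...,2]
w=np.zeros(H.shape,bool);w[70:200,462:556]=1
br=w&(H>17)&(H<35)&(S>120)&(V>130)
r,_=rect(c,br,38);print("brass",r)
q=plane(c,[[470,93],[545,88],[541,184],[467,187]],38)[:,:2];print(q,q.mean(0))
e=q[2:].mean(0)-q[:2].mean(0);print("yaw heading",np.degrees(np.arctan2(e[1],e[0])))
k=np.argwhere(br);L=[];Rr=[]
for y in range(105,175,3):
    xs=np.where(br[y])[0];L.append((xs[0],y));Rr.append((xs[-1],y))
for l in(L,Rr):
    p=plane(c,l,38)[:,:2];v=cv2.fitLine(p.astype(np.float32),1,0,.01,.01).ravel();print("edge",v)
blu=w|False;w[70:200,440:556]=1;bl=w&(H>100)&(H<130)&(S>120)
r,_=rect(c,bl,32);print("rack",r)
E
```

```text
handle [479.39930935 146.54862857] [464.57035551  36.8718077 ] 110.67476183816484 -97.70003379058231 grip [471.36695935  87.1403506 ]
tip [ 442.22354244 -134.85288627] -97.52572737243254 283.8465257790861
brass ((617.0923461914062, 106.85769653320312), (79.30570220947266, 59.19807815551758), 85.47327423095703)
[[585.77104787 151.18266203]
 [654.7385745  148.6139939 ]
 [651.88800137  61.16035822]
 [580.14466856  67.15047687]] [618.13557308 107.02687276]
yaw heading -92.82996324077543
edge [8.3559319e-02 9.9650282e-01 5.8677454e+02 9.0652893e+01]
edge [7.6084644e-02 9.9710137e-01 6.4575964e+02 1.0172597e+02]
rack ((568.7733154296875, 114.57976531982422), (94.12249755859375, 10.351641654968262), 84.04950714111328)
```

```bash
python3 -m handwheel '[[0.005,0.027,0.04,0.3],[0.005,0.027,0.085,0.3],[0.005,0.027,0.12,0.3],[0.005,0.027,0.15,0.3],[0.005,0.027,0.15,0.3]]' 0 60
python3 -c "
from h import *
to(471.7,83,34,82.45)"
```

```text
clock: 2.52
eef_pos: [471.1, 81.2, 33.0]
eef_rot: [-3.138, 0.0, 1.437]
wrist_force: [0.3, 0.1, 0.3]
finger_gap: 94.2
t 2.52 pos [471.1  81.2  33. ] rpy [-179.79    0.     82.34] shift mm [ 1.9  0.3 -1. ] turn -0.11 F [0.3 0.1 0.3] gap 94.2
```

```bash
python3 -m handwheel '[[0.002,0,-0.001,0],[0.002,0,-0.001,0],[0.002,0,-0.001,0],[0.002,0,-0.001,0],[0.002,0,-0.001,0]]' 1 60
python3 -m handwheel '[[0,0,0,0],[0,0,0,0]]'
```

```text
clock: 3.15
eef_pos: [471.5, 83.2, 34.1]
eef_rot: [-3.138, 0.0, 1.437]
wrist_force: [-0.2, -0.2, -0.1]
finger_gap: 47.2
clock: 3.4
eef_pos: [471.4, 83.2, 34.1]
eef_rot: [-3.138, 0.0, 1.437]
wrist_force: [0.4, 0.9, 0.2]
finger_gap: 27.4
```

```bash
python3 -m handwheel '[[0,0,0,0],[0,0,0,0],[0,0,-0.015,0],[0,0,-0.04,0],[0,0,-0.08,0]]'
python3 -m handwheel '[[0.03,0,0,0],[0.08,0,0,0],[0.13,0,0,0],[0.18,0.01,0,0],[0.23,0.03,0,-1]]'
python3 -m handwheel '[[0.045,0.02,0,-0.5],[0.08,0.045,0,-1],[0.09,0.07,0,-1.5],[0.095,0.085,0,-1.5],[0.095,0.085,0,-1.5]]'
python3 - <<'E'
from h import *
to(642.6,395.2,51,85)
c=cams.get_calibration("wrist");cv2.imwrite("pics/w2.png",cams.camera("wrist")[:,:,::-1])
np.save("pics/w2.npy",[c],allow_pickle=True)
cv2.imwrite("pics/s2.png",cams.camera("scene")[:,:,::-1]);cv2.imwrite("pics/t2.png",cams.camera("top")[:,:,::-1])
im=np.vstack([cv2.imread("pics/w2.png"),cv2.resize(cv2.imread("pics/s2.png")[180:360,280:600],None,fx=2,fy=2)])
cv2.imwrite("pics/m2.png",cv2.resize(im,(480,570)))
E
```

```text
clock: 4.03
eef_pos: [471.2, 83.1, 115.2]
eef_rot: [-3.137, 0.0, 1.437]
wrist_force: [0.5, 0.3, 0.2]
finger_gap: 19.3
clock: 4.65
eef_pos: [531.7, 309.0, 116.3]
eef_rot: [-3.137, -0.0, 1.456]
wrist_force: [0.1, -0.2, -0.2]
finger_gap: 19.5
clock: 5.28
eef_pos: [627.4, 393.4, 116.2]
eef_rot: [-3.137, -0.0, 1.481]
wrist_force: [0.6, 0.5, -2.3]
finger_gap: 19.5
t 5.28 pos [627.4 393.4 116.2] rpy [-1.7975e+02 -2.0000e-02  8.4870e+01] shift mm [ 3.1 15.2 65.1] turn -0.13 F [ 0.6  0.5 -2.3] gap 19.5
```

View pics/m2.png

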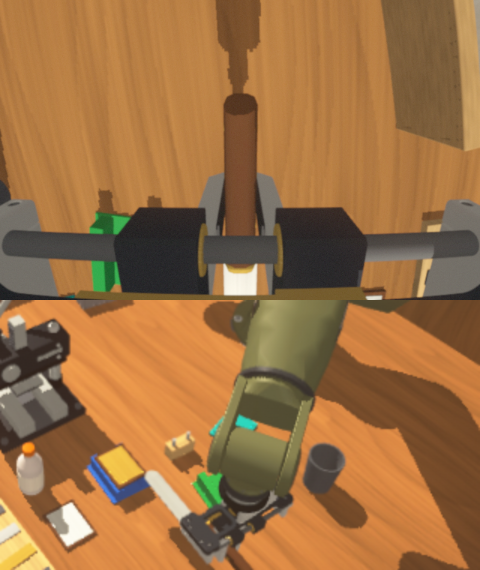

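The spatula is held; the blade tip points at the rack, at mosaic (150,475), which is about (380,296) in the scene picture. I'll check how much it sags and its heading from the tip in the scene and top views.

```bash
python3 - <<'E'
from h import *
u=np.array([np.cos(np.radians(-95.1)),np.sin(np.radians(-95.1))])
g=np.array([627.4,393.4]);X=[np.r_[g+220*u,83.],np.r_[g+100*u,83.],np.r_[g+100*u+15*np.array([u[1],-u[0]]),83],np.r_[g+100*u-15*np.array([u[1],-u[0]]),83]]
out=[]
for n in"st":
    c=cams.get_calibration({"s":"scene","t":"top"}[n]);im=cv2.imread(f"pics/{n}2.png");p=proj(c,X);print(n,p.round(1).tolist())
    hsv=cv2.cvtColor(im,cv2.COLOR_BGR2HSV).astype(int);m=(hsv[...,1]<70)&(hsv[...,2]>110)
    x,y=p[0].astype(int);w=np.zeros(m.shape,bool);w[y-25:y+25,x-45:x+45]=1
    k=np.argwhere(m&w);print(len(k),k[:,1].min(),k[:,1].max(),k[:,0].min(),k[:,0].max())
    x0,y0=x-70,y-50;cr=im[y0:y0+110,x0:x0+160];out.append(cv2.resize(cr,None,fx=4,fy=2.6 if 0 else 4)[:,:]);print("off",x0,y0)
cv2.imwrite("pics/m3.png",cv2.resize(np.vstack(out),None,fx=.65,fy=.65))
E
```

```text
s [[377.8, 294.2], [403.6, 325.4], [408.0, 322.8], [399.2, 327.9]]
316 338 421 269 318
off 307 244
t [[211.1, 196.1], [173.2, 192.9], [172.7, 197.7], [173.7, 188.2]]
476 166 254 180 210
off 141 146
```

View pics/m3.png

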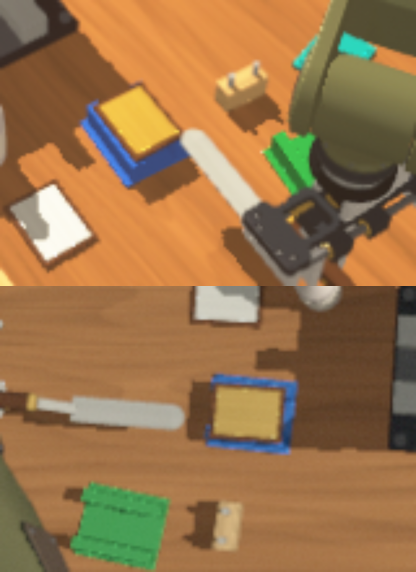

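The measured tip matches the prediction to 1 px in both views, so there is no sag. Lower and insert.

```bash
python3 -m handwheel '[[0.003,0.008,0.015,-0.1],[0.003,0.015,0.035,-0.1],[0.003,0.015,0.055,-0.1],[0.003,0.015,0.066,-0.1],[0.003,0.015,0.066,-0.1]]'
python3 -c "
from h import *
to(631,262.7,50,85)"
```

```text
clock: 6.05
eef_pos: [640.9, 395.0, 49.1]
eef_rot: [-3.136, 0.001, 1.484]
wrist_force: [-0.6, 0.8, -1.2]
finger_gap: 19.6
t 6.05 pos [640.9 395.   49.1] rpy [-1.7966e+02  4.0000e-02  8.5010e+01] shift mm [-132.6    1.6   -0.8] turn 0.01 F [-0.6  0.8 -1.2] gap 19.6
```

```bash
python3 -m handwheel '[[-0.015,0.002,-0.001,0],[-0.04,0.002,-0.001,0],[-0.065,0.002,-0.001,0],[-0.09,0.002,-0.001,0],[-0.11,0.002,-0.001,0]]'
python3 -m handwheel '[[-0.012,0,0,0],[-0.022,0,0,0],[-0.022,0,0,0]]'
python3 - <<'E'
from h import *
to(631,262.7,50,85)
cv2.imwrite("pics/s4.png",cams.camera("scene")[:,:,::-1]);cv2.imwrite("pics/t4.png",cams.camera("top")[:,:,::-1])
o=[cv2.resize(cv2.imread("pics/s4.png")[244:354,307:467],None,fx=3,fy=3),cv2.resize(cv2.imread("pics/t4.png")[166:226,161:321],None,fx=3,fy=3)]
cv2.imwrite("pics/m4.png",np.vstack(o))
E
```

```text
clock: 6.68
eef_pos: [633.7, 283.4, 51.4]
eef_rot: [-3.137, 0.0, 1.483]
wrist_force: [0.4, 0.8, -2.1]
finger_gap: 19.6
clock: 7.05
eef_pos: [631.9, 261.1, 51.7]
eef_rot: [-3.137, -0.0, 1.482]
wrist_force: [-0.4, 0.1, -1.8]
finger_gap: 19.4
t 7.05 pos [631.9 261.1  51.7] rpy [-179.76   -0.     84.93] shift mm [ 1.6 -1.   1.7] turn -0.07 F [-0.4  0.1 -1.8] gap 19.4
```

View pics/m4.png

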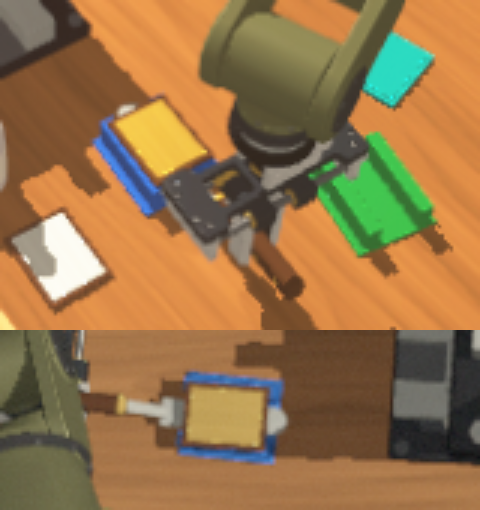

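The blade is under the plate and centred, with its tip showing beyond the far end. Lift gently.

```bash
python3 -m handwheel '[[0,0,-0.006,0],[0,0,-0.010,0],[0,0,-0.013,0],[0,0,-0.017,0],[0,0,-0.022,0]]'
python3 -m handwheel '[[0,0,-0.008,0],[0,0,-0.018,0],[0,0,-0.030,0],[0,0,-0.036,0],[0,0,-0.036,0]]'
python3 - <<'E'
from h import *
to(631,262.7,50,85)
s=read_state();im=cams.camera("top")[:,:,::-1].copy();cv2.imwrite("pics/t5.png",im);cv2.imwrite("pics/s5.png",cams.camera("scene")[:,:,::-1])
c=cams.get_calibration("top");z=s["eef_pos"][2]+11-45+2+6
hsv=cv2.cvtColor(im,cv2.COLOR_BGR2HSV).astype(int);H,S,V=hsv[...,0],hsv[...,1],hsv[...,2]
for nm,f,zz in(("before","t0",38),("now","t5",z)):
    i=cv2.imread("pics/top0.png" if f=="t0" else "pics/t5.png");h=cv2.cvtColor(i,cv2.COLOR_BGR2HSV).astype(int)
    x,y=proj(c,[[617.3,106.3,zz]])[0].round().astype(int);w=np.zeros(h.shape[:2],bool);w[y-13:y+14,x-17:x+18]=1
    r,_=rect(c,w&(h[...,0]>17)&(h[...,0]<35)&(h[...,1]>90)&(h[...,2]>120),zz);print(nm,zz,r)
E
```

```text
clock: 7.78
eef_pos: [631.7, 261.9, 73.5]
eef_rot: [-3.137, 0.0, 1.483]
wrist_force: [0.2, 1.0, -2.2]
finger_gap: 19.5
clock: 8.4
eef_pos: [632.1, 262.0, 110.2]
eef_rot: [-3.138, -0.0, 1.483]
wrist_force: [0.6, -0.9, -2.5]
finger_gap: 19.5
t 8.4 pos [632.1 262.  110.2] rpy [-1.7978e+02 -2.0000e-02  8.4980e+01] shift mm [ 0.6 -0.9 60.2] turn -0.02 F [ 0.6 -0.9 -2.5] gap 19.5
before 38 ((618.134521484375, 105.1784439086914), (79.86075592041016, 60.42411804199219), 84.97999572753906)
now 84.177320496497 ((618.2857666015625, 104.86280059814453), (80.50419616699219, 60.61555099487305), 85.65428161621094)
```

The plate rides well: D≈157 mm, lateral offset under 1 mm. Now to the entry line at the press.

```bash
python3 -m handwheel '[[-0.006,0.004,0,-0.1],[-0.020,0.013,0,-0.3],[-0.038,0.025,0,-0.5],[-0.056,0.037,0.003,-0.7],[-0.072,0.047,0.006,-0.9]]'
python3 -m handwheel '[[-0.012,0.008,0.002,-0.1],[-0.022,0.015,0.004,-0.2],[-0.028,0.020,0.006,-0.2],[-0.030,0.022,0.008,-0.2],[-0.030,0.022,0.008,-0.2]]'
python3 - <<'E'
from h import *
to(691.8,147.3,96,86.1)
s=read_state();im=cams.camera("top")[:,:,::-1].copy();cv2.imwrite("pics/t6.png",im)
c=cams.get_calibration("top");z=s["eef_pos"][2]+11-45+8
h=cv2.cvtColor(im,cv2.COLOR_BGR2HSV).astype(int);p=np.radians(np.degrees(s["eef_rot"][2])+180);pl=s["eef_pos"][:2]+157*np.array([np.cos(p),np.sin(p)])
x,y=proj(c,[[*pl,z]])[0].round().astype(int);w=np.zeros(h.shape[:2],bool);w[y-15:y+16,x-19:x+20]=1
r,_=rect(c,w&(h[...,0]>17)&(h[...,0]<35)&(h[...,1]>90)&(h[...,2]>100),z);print("pred",pl,"meas",r)
E
```

```text
clock: 9.12
eef_pos: [673.0, 184.1, 102.6]
eef_rot: [-3.136, 0.0, 1.498]
wrist_force: [0.0, -0.4, -1.8]
finger_gap: 19.6
clock: 9.75
eef_pos: [692.6, 152.8, 94.3]
eef_rot: [-3.136, 0.0, 1.502]
wrist_force: [-0.4, -0.3, -2.5]
finger_gap: 19.6
t 9.75 pos [692.6 152.8  94.3] rpy [-1.7967e+02  1.0000e-02  8.6050e+01] shift mm [-5.6 -0.4 -1.7] turn -0.05 F [-0.4 -0.3 -2.5] gap 19.6
pred [681.81157915  -3.78707922] meas ((681.6915893554688, -3.266876220703125), (78.81324005126953, 57.269649505615234), 89.70182037353516)
```

```bash
python3 - <<'E'
import cv2
im=cv2.imread("pics/t6.png");cv2.imwrite("pics/m6.png",cv2.resize(im[135:225,235:365],None,fx=6,fy=6,interpolation=cv2.INTER_CUBIC))
E
```

```text
(no output)
```

View pics/m6.png

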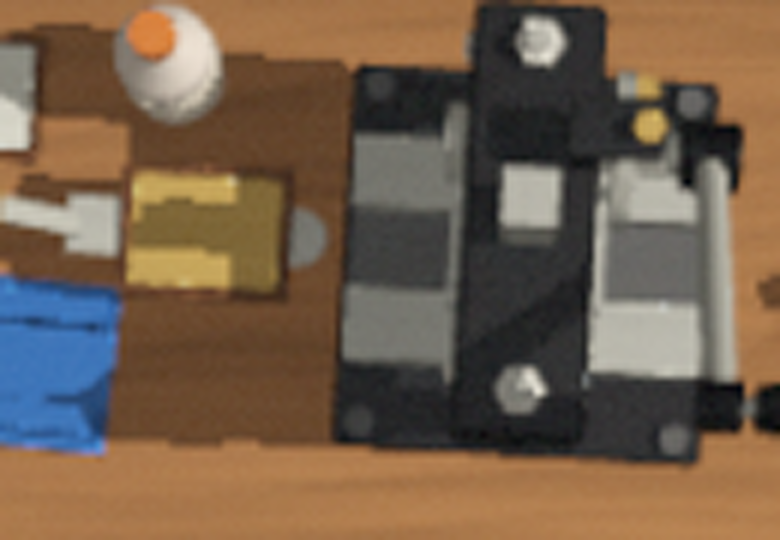

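The plate rides flat, brass corners (133,173), (287,180), (281,292), (127,283). A shadow had biased the yaw mask. By its edges the plate is at about 3.2° in the image and the press at 2.9°, so it is square. Inserting under the pad.

```bash
python3 -m handwheel '[[-0.006,0,-0.002,0],[-0.018,0,-0.002,0],[-0.034,0.001,-0.002,0],[-0.052,0.001,-0.002,0],[-0.070,0.001,-0.002,0]]'
python3 -m handwheel '[[-0.018,0,0,0],[-0.036,0,0,0],[-0.054,0,0,0],[-0.070,0,0,0],[-0.082,0,0,0]]'
python3 -m handwheel '[[-0.010,0,0,0],[-0.016,0,0,0],[-0.018,0,0,0],[-0.018,0,0,0]]'
python3 -c "
from h import *
to(681.5,-17.9,96,86.1)"
```

```text
clock: 10.42
eef_pos: [688.7, 81.4, 96.5]
eef_rot: [-3.136, 0.0, 1.502]
wrist_force: [0.1, -0.4, -2.3]
finger_gap: 19.5
clock: 11.05
eef_pos: [682.9, -1.4, 96.5]
eef_rot: [-3.136, 0.0, 1.501]
wrist_force: [-0.1, -0.2, -2.7]
finger_gap: 19.4
clock: 11.55
eef_pos: [681.7, -19.2, 96.5]
eef_rot: [-3.136, 0.0, 1.501]
wrist_force: [-0.4, 0.6, -2.5]
finger_gap: 19.3
t 11.55 pos [681.7 -19.2  96.5] rpy [-1.7968e+02  1.0000e-02  8.6030e+01] shift mm [ 1.3 -0.3  0.5] turn -0.07 F [-0.4  0.6 -2.5] gap 19.3
```

```bash
python3 -m handwheel '[[0.001,0,0.004,0],[0.001,0,0.009,0],[0.001,0,0.013,0],[0.001,0,0.017,0],[0.001,0,0.022,0]]'
python3 -m handwheel '[[0,0,0.001,0],[0,0,0.002,0]]'
python3 - <<'E'
from h import *
to(681.5,-17.9,72,86.1)
a=cams.camera("scene")[:,:,::-1].copy();b=cams.camera("top")[:,:,::-1].copy();cv2.imwrite("pics/s7.png",a);cv2.imwrite("pics/t7.png",b)
c=cams.get_calibration("scene");x,y=proj(c,[[670,-174,50]])[0].astype(int);print(x,y)
cv2.imwrite("pics/m7.png",np.hstack([cv2.resize(a[y-55:y+65,x-50:x+60],None,fx=4,fy=4),cv2.resize(b[135:225,280:365],(330,480))]))
E
```

```text
clock: 12.18
eef_pos: [681.7, -18.2, 74.3]
eef_rot: [-3.136, 0.0, 1.501]
wrist_force: [-0.8, -0.3, -1.2]
finger_gap: 19.3
clock: 12.42
eef_pos: [681.8, -18.2, 72.4]
eef_rot: [-3.137, 0.0, 1.501]
wrist_force: [-0.0, 0.9, -1.5]
finger_gap: 19.6
t 12.43 pos [681.8 -18.2  72.4] rpy [-1.7971e+02  2.0000e-02  8.6030e+01] shift mm [ 0.3 -0.3  0.4] turn -0.07 F [-0.   0.9 -1.5] gap 19.6
293 239
```

View pics/m7.png

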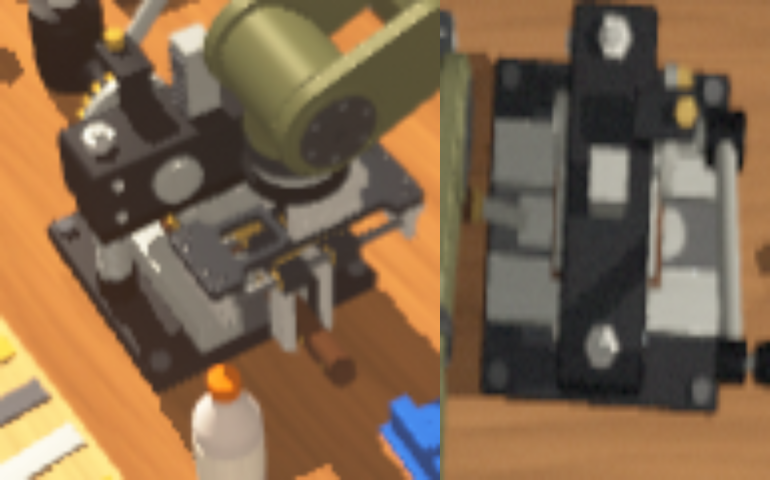

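The wrist load fell by 1.2 N as the plate touched down, so it is seated; its right-hand edge shows at (656,170-285) beside the pad. Draw the spatula straight out.

```bash
python3 -m handwheel '[[0.006,0,0,0],[0.025,0,0,0],[0.05,0,0,0],[0.08,0,0,0],[0.11,0,0,0]]'
python3 -m handwheel '[[0.035,0,0,0],[0.07,0,0,0],[0.085,0,-0.01,0],[0.09,0,-0.04,0],[0.09,0,-0.06,0]]'
python3 - <<'E'
from h import *
b=cams.camera("top")[:,:,::-1].copy();cv2.imwrite("pics/t8.png",b);a=cams.camera("scene")[:,:,::-1];cv2.imwrite("pics/s8.png",a)
to(471.5,83.2,94,82.3)
E
```

```text
clock: 13.15
eef_pos: [689.3, 94.3, 72.4]
eef_rot: [-3.137, 0.0, 1.502]
wrist_force: [0.2, 0.4, -1.5]
finger_gap: 19.5
clock: 13.78
eef_pos: [696.0, 184.7, 134.6]
eef_rot: [-3.138, -0.0, 1.503]
wrist_force: [-0.2, -0.5, -1.7]
finger_gap: 19.8
t 13.88 pos [696.7 184.1 135.6] rpy [-1.7997e+02 -6.0000e-02  8.6070e+01] shift mm [-116.1 -217.8   41.6] turn 3.77 F [-0.2 -0.9 -1.9] gap 19.7
```

```bash
python3 - <<'E'
import cv2,numpy as np
a=cv2.imread("pics/s8.png");b=cv2.imread("pics/t8.png")
cv2.imwrite("pics/m8.png",np.hstack([cv2.resize(a[184:304,243:353],None,fx=3.6,fy=3.6,interpolation=2)[:, :],cv2.resize(b[145:217,280:340+5],(390,432),interpolation=2)]))
E
```

View pics/m8.png

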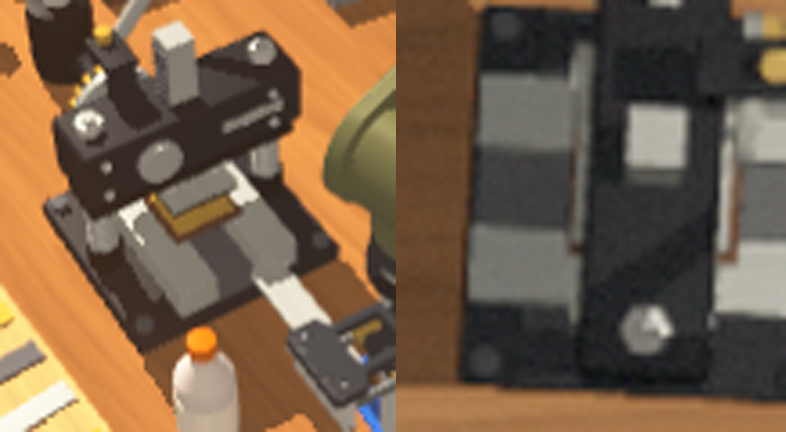

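The plate lies on the bolster under the pad, straddling the slot. In the top panel its near corners are at (571,250) and (735,262). I'll compare those with the expected corners while returning the spatula.

```bash
python3 -m handwheel '[[-0.01,-0.03,0,1],[-0.03,-0.08,0,2],[-0.06,-0.13,0,3],[-0.085,-0.175,0,3.8],[-0.116,-0.218,0.0,3.8]]'
python3 - <<'E'
from h import *
c=cams.get_calibration("top")
q=np.array([(571,250),(735,262)],float)-[396,0];q=q/6+[280,145]-.4
R=np.array([[np.cos(a:=np.radians(-3.6)),-np.sin(a)],[np.sin(a),np.cos(a)]])
P=plane(c,q,54)[:,:2];print(P,"local",(P-[670.5,-174])@R)
to(471.5,83.2,94,82.3)
E
```

```text
clock: 14.5
eef_pos: [469.3, 82.3, 135.0]
eef_rot: [-3.14, -0.001, 1.435]
wrist_force: [0.7, -0.7, -1.1]
finger_gap: 19.7
[[ 640.57033919 -129.94204392]
 [ 633.81355051 -216.75334803]] local [[-32.63702341  42.09171882]
 [-33.92955223 -44.97254529]]
t 14.5 pos [469.3  82.3 135. ] rpy [-1.7993e+02 -4.0000e-02  8.2240e+01] shift mm [ 1.2  2.1 41. ] turn -0.06 F [ 0.7 -0.7 -1.1] gap 19.7
```

Centre error is within about 2 mm and yaw within 1°. Laying the spatula down.

```bash
python3 -m handwheel '[[0.001,0.002,0.03,0],[0.001,0.002,0.06,0],[0.001,0.002,0.08,0],[0.001,0.002,0.092,0],[0.001,0.002,0.098,0]]'
python3 -m handwheel '[[0,0,0.001,0],[0,0,0.002,0],[0,0,0.002,0]]'
python3 -c "
from h import *
to(471.5,83.2,34,82.3)"
```

```text
clock: 15.12
eef_pos: [471.1, 82.9, 36.5]
eef_rot: [-3.14, -0.001, 1.435]
wrist_force: [0.9, -0.4, -1.3]
finger_gap: 19.7
clock: 15.5
eef_pos: [471.3, 82.9, 34.8]
eef_rot: [-3.14, -0.001, 1.435]
wrist_force: [-0.0, -0.1, -1.3]
finger_gap: 19.3
t 15.5 pos [471.3  82.9  34.8] rpy [-1.7994e+02 -4.0000e-02  8.2220e+01] shift mm [0.3 0.2 0.8] turn -0.08 F [-0.  -0.1 -1.3] gap 19.3
```

```bash
python3 -m handwheel '[[0,0,0.001,0],[0,0,0.001,0]]'
python3 -m handwheel '[[0,0,0.000,0],[0,0,0,0],[0,0,0,0],[0,0,0,0],[0,0,0,0]]' 0
python3 -m handwheel '[[0,0,0,0],[0,0,-0.03,0],[0,0,-0.09,0],[0,0,-0.15,0],[0,0,-0.21,0]]'
python3 - <<'E'
from h import *
a=np.radians(-3.6);R=np.array([[np.cos(a),-np.sin(a)],[np.sin(a),np.cos(a)]])
for t in (0,.2,.377,.565,.754,.94,1.04,1.131):
    th=np.radians(50)-t;p=R@[40-215*np.cos(th),-143]+[670.5,-174];print(t,p.round(1),round(157+215*np.sin(th),1))
p=R@[-98,-143]+[670.5,-174];to(*p,430,86.4)
E
```

```text
clock: 15.75
eef_pos: [471.4, 83.0, 34.0]
eef_rot: [-3.141, -0.001, 1.435]
wrist_force: [-0.5, 0.1, 1.8]
finger_gap: 19.9
clock: 16.38
eef_pos: [471.5, 83.0, 34.0]
eef_rot: [-3.141, -0.001, 1.435]
wrist_force: [-0.2, -0.6, 0.0]
finger_gap: 66.1
clock: 17.0
eef_pos: [471.2, 82.7, 246.2]
eef_rot: [-3.141, -0.001, 1.435]
wrist_force: [-0.1, -0.2, -0.1]
finger_gap: 94.1
0 [ 563.5 -310.6] 321.7
0.2 [ 533.6 -308.7] 291.0
0.377 [ 512.7 -307.4] 259.3
0.565 [ 496.9 -306.4] 222.1
0.754 [ 488.4 -305.8] 182.5
0.94 [ 487.4 -305.8] 142.5
1.04 [ 489.9 -305.9] 121.2
1.131 [ 494.  -306.2] 102.1
t 17.0 pos [471.2  82.7 246.2] rpy [-1.7998e+02 -5.0000e-02  8.2220e+01] shift mm [-377.   144.8 -184.2] turn -4.18 F [-0.1 -0.2 -0.1] gap 94.1
```

```bash
python3 -m handwheel '[[-0.01,0,-0.05,-0.5],[-0.04,0,-0.1,-1],[-0.08,0.02,-0.14,-2],[-0.13,0.04,-0.15,-3],[-0.18,0.065,-0.15,-4.2]]'
python3 -m handwheel '[[-0.05,0.02,0,0],[-0.1,0.04,0,0],[-0.15,0.055,0,0],[-0.18,0.065,0,0],[-0.19,0.068,0,0]]'
python3 - <<'E'
from h import *
to(563.5,-310.6,396,86.4)
s=read_state();c=cams.get_calibration("wrist");cv2.imwrite("pics/w9.png",cams.camera("wrist")[:,:,::-1])
print(proj(c,[[563.5,-310.6,335],[565.6,-270.9,335],[561.4,-340,335]]).round(0))
E
```

```text
clock: 17.62
eef_pos: [511.5, -106.1, 397.2]
eef_rot: [3.14, -0.001, 1.509]
wrist_force: [0.4, 1.4, 0.7]
finger_gap: 94.2
clock: 18.25
eef_pos: [567.7, -301.3, 396.2]
eef_rot: [3.141, -0.001, 1.508]
wrist_force: [-0.4, 0.1, -0.3]
finger_gap: 94.3
t 18.25 pos [ 567.7 -301.3  396.2] rpy [ 1.7997e+02 -7.0000e-02  8.6400e+01] shift mm [-9.5 -3.6  0.1] turn -0.0 F [-0.4  0.1 -0.3] gap 94.3
[[314. 231.]
 [313. 175.]
 [314. 270.]]
```

View pics/w9.png

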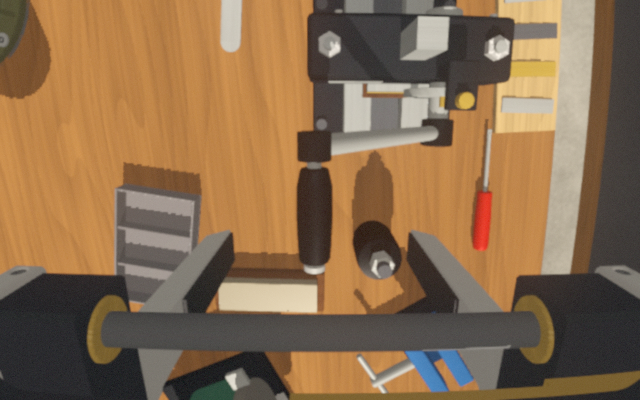

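The lever handle runs from (314,168) to (314,265), on the predicted line, with the weight at (378,250) clear of the fingers. Descend and grip.

```bash
python3 -m handwheel '[[-0.007,-0.004,0.02,0],[-0.007,-0.004,0.05,0],[-0.007,-0.004,0.075,0],[-0.007,-0.004,0.085,0],[-0.007,-0.004,0.085,0]]'
python3 -m handwheel '[[0,0,0,0],[0,0,0,0],[0,0,0,0],[0,0,0,0],[0,0,0,0]]' 1 45
python3 -m handwheel '[[0,0,0,0],[0,0,0,0],[0,0,0,0]]'
python3 -c "
from h import *
to(563.6,-308,310.7,86.4)"
```

```text
clock: 18.92
eef_pos: [563.4, -307.3, 311.8]
eef_rot: [3.141, -0.001, 1.509]
wrist_force: [-0.1, 0.8, 0.3]
finger_gap: 93.9
clock: 19.55
eef_pos: [563.4, -307.3, 311.8]
eef_rot: [3.141, -0.001, 1.509]
wrist_force: [-0.5, 0.2, -0.8]
finger_gap: 47.7
clock: 19.92
eef_pos: [563.0, -307.3, 311.7]
eef_rot: [-3.141, -0.001, 1.509]
wrist_force: [-4.5, 1.4, 0.3]
finger_gap: 25.0
t 19.93 pos [ 563.  -307.3  311.7] rpy [-1.7997e+02 -7.0000e-02  8.6440e+01] shift mm [-0.7  0.6  1. ] turn 0.04 F [-4.5  1.4  0.3] gap 25.0
```

Gripped; rest zero at TCP (563.0,-307.3,311.7). Follow the arc.

```bash
cat > lev.py <<'E'
from h import *
s=read_state();p=s["eef_pos"];a=np.radians(-3.6)
lx=(p[:2]-[563.0,-307.3])@[np.cos(a),np.sin(a)]-138.2; lz=p[2]-311.7+164.7   # from shaft
print("t",round(s["clock"],2),"theta",round(np.radians(50)-np.arctan2(lz,-lx),4),"radius",round(np.hypot(lx,lz),1),"dy,dz done",(lx+138.2).round(1),round(164.7-lz,1),"F",s["wrist_force"].round(1),"gap",round(s["finger_gap"],1),"tau",s["effort"].round(1),"yaw",np.degrees(s["eef_rot"][2]).round(2))
E
python3 -m handwheel '[[0,-0.0158,0.0146,0],[0,-0.030,0.0307,0],[0,-0.0425,0.0482,0],[0,-0.0509,0.0624,0],[0,-0.0579,0.0765,0]]'
python3 lev.py
```

```text
clock: 20.55
eef_pos: [505.7, -303.7, 236.2]
eef_rot: [3.139, -0.0, 1.509]
wrist_force: [3.5, 1.3, 7.0]
finger_gap: 25.0
t 20.55 theta 0.445 radius 215.0 dy,dz done -57.4 75.5 F [3.5 1.3 7. ] gap 25.0 tau [ -1.2 -52.4 -33.1  -0.6   0.9   0.1] yaw 86.44
```

```bash
python3 -m handwheel '[[0,-0.0083,0.021,0],[0,-0.0141,0.0417,0],[0,-0.0179,0.0637,0],[0,-0.0188,0.0736,0],[0,-0.0193,0.0843,0]]'
python3 lev.py
```

```text
clock: 21.18
eef_pos: [486.4, -302.5, 152.4]
eef_rot: [3.139, -0.0, 1.509]
wrist_force: [-5.4, 2.6, 8.6]
finger_gap: 24.8
t 21.18 theta 0.8474 radius 215.0 dy,dz done -76.8 159.3 F [-5.4  2.6  8.6] gap 24.8 tau [  0.5 -53.8 -33.7   0.4  -1.2   0. ] yaw 86.44
```

```bash
python3 -m handwheel '[[0,0.0003,0.011,0],[0,0.0006,0.022,0],[0,0.002,0.033,0],[0,0.0034,0.0433,0]]' >/dev/null
python3 lev.py
python3 -m handwheel '[[0,0.0009,0.005,0],[0,0.0009,0.005,0]]' >/dev/null; python3 lev.py
python3 -m handwheel '[[0,0.0011,0.005,0],[0,0.0011,0.005,0]]' >/dev/null; python3 lev.py
```

```text
t 21.68 theta 1.049 radius 215.2 dy,dz done -73.6 202.4 F [-6.4  2.4  6.4] gap 25.0 tau [  0.5 -56.6 -32.9   0.4  -1.4  -0. ] yaw 86.44
t 21.93 theta 1.0719 radius 215.3 dy,dz done -72.8 207.3 F [-4.4  1.5  4.9] gap 25.0 tau [  0.5 -56.4 -32.3   0.3  -1.3  -0. ] yaw 86.44
t 22.18 theta 1.0945 radius 215.3 dy,dz done -71.8 212.1 F [-4.7  1.2  5.5] gap 25.0 tau [  0.6 -57.  -32.2   0.3  -1.3  -0. ] yaw 86.44
```

```bash
for i in 1; do
python3 -m handwheel '[[0,0.0006,0.0025,0],[0,0.0006,0.0025,0]]' >/dev/null; python3 lev.py
python3 -m handwheel '[[0,0.0007,0.0025,0],[0,0.0007,0.0025,0]]' >/dev/null; python3 lev.py
python3 -m handwheel '[[0,0.0007,0.0025,0],[0,0.0007,0.0025,0]]' >/dev/null; python3 lev.py; done
```

```text
t 22.43 theta 1.1047 radius 215.3 dy,dz done -71.3 214.2 F [-5.3  1.2  5. ] gap 25.2 tau [  0.6 -56.6 -32.    0.4  -1.3  -0. ] yaw 86.44
t 22.68 theta 1.1148 radius 215.2 dy,dz done -70.8 216.3 F [-6.1  2.1  6.5] gap 24.8 tau [  0.7 -56.6 -32.2   0.4  -1.5   0. ] yaw 86.44
t 22.93 theta 1.1244 radius 215.2 dy,dz done -70.2 218.3 F [-6.7  2.2  6.9] gap 25.0 tau [  0.8 -56.5 -32.    0.4  -1.6   0. ] yaw 86.44
```

```bash
python3 -m handwheel '[[0,0.0006,0.002,0],[0,0.0006,0.002,0],[0,0.0006,0.002,0]]' >/dev/null; python3 lev.py
python3 - <<'E'
from h import *
a=cams.camera("scene")[:,:,::-1];cv2.imwrite("pics/s10.png",a);b=cams.camera("top")[:,:,::-1];cv2.imwrite("pics/t10.png",b)
cv2.imwrite("pics/m10.png",np.hstack([cv2.resize(a[164:304,233:373],None,fx=3.4,fy=3.4,interpolation=2),cv2.resize(b[140:260,220:400][:, :],(310,476),interpolation=2)]))
E
```

```text
t 23.3 theta 1.1316 radius 215.2 dy,dz done -69.8 219.8 F [-6.1  2.2  7.2] gap 24.8 tau [  0.8 -56.6 -32.1   0.4  -1.6   0. ] yaw 86.44
```

View pics/m10.png

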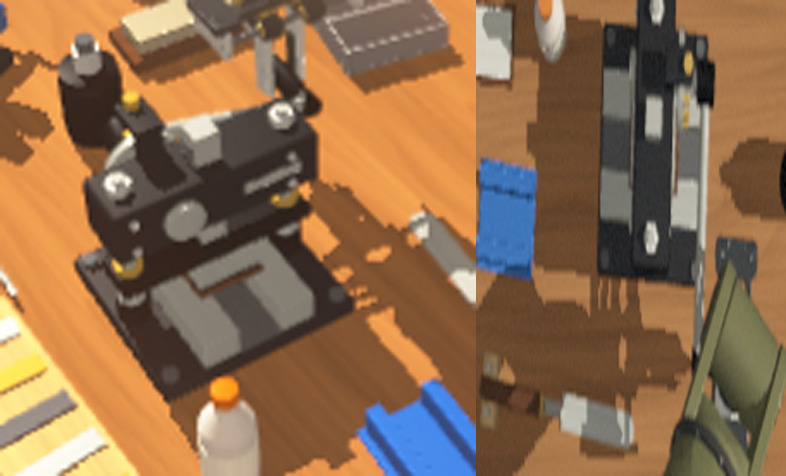

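The pad is down on the plate: no brass shows in the scene panel, only the walnut edge at (230,280). The lever is held, and the spatula lies on its rest in the right panel (blade at (595,420)). One last steady check, then I hand in.

```bash
python3 lev.py; python3 -c "
from cell import manip
print(manip.sign_off())"; python3 lev.py
```

```text
t 23.4 theta 1.1315 radius 215.2 dy,dz done -69.9 219.8 F [-6.6  3.   7.6] gap 25.1 tau [  0.8 -56.6 -32.1   0.4  -1.6   0. ] yaw 86.44
the job is handed in; nothing more can be done
None
the job is handed in; nothing more can be done
```

The job is handed in, with the arm still gripping the lever at the third click. It took 23.4 s of the 64 s.

- **Nameplate:** I carried it on the spatula only and set it on the slotted bolster under the pad. Its measured corners put it within about 2 mm of centre and 1° of square.
- **Spatula:** I drew it out along the slot and laid it back where it started, blade on the bench and handle on the rest, about 12 cm in front of the press.
- **Lever:** I took it along its arc past the first two clicks. At the last check it read 1.1315 rad, against 1.131 for the third click. It had not moved in the 0.1 s before hand-in, with about 8.5 N along the arc.
- **Clamping:** The last picture shows the pad down on the plate, with no brass visible.

**Checks that disagreed or fell short:**
- One measurement of the plate's angle, by colour mask, came out about 3° off because of a shadow. I read the angle from the plate's edges instead.
- The two plate corners gave slightly different offsets, by 1 to 3 mm, which is about the limit of the camera calibration.
- The lever angle comes from the gripper position, not a separate measurement of the lever. The force dip before the click supports it.
- The lever force was a little below the expected 10 N. There was also a 6–7 N sideways force from a small grip misalignment.
- I did not re-measure the spare plate, glue, weight or stone afterwards. Nothing I did came near them.

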